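# Run the wing nut onto the spice-box hold-down

### The job

In the pull-out basket, fit the red wing nut on the threaded post that stands up between the two orange-clipped spice boxes: set it upright on the post, turn it backward (anticlockwise from above) until you feel it drop into the thread start, then turn it forward (clockwise) and run it down until it has pressed the sprung aluminium strap firmly down toward the box lids. Work gently, without pressing hard or forcing the thread, leave the ramekin, the tadka pan and the wooden spoon where they are, and let go of the nut at the end.

Things in the scene. Friction and masses are not known exactly. Their poses are not given: they have to be found in the camera images.
- wingnut: Loose red plastic wing nut, 90 g, 62 mm tall, upright on the basket floor. Origin: centre of the lower rim of its skirt (its foot); z up its axis, x along its grip bar. Skirt: round, 41 mm diameter, 36 mm tall, flat closed top (shoulder), hollow from below (bore 30.5 mm), three lugs inside, 120 degrees apart, undersides 10.5 mm above the foot.
- wingnut_grip (a point): Centre of the wing nut's grip bar, 49 mm above its foot; same axes as the wing nut. The bar stands on the shoulder, from 36 to 62 mm above the foot, 12 mm thick (along y), 56 mm long (along x).
- holder: Hold-down unit fixed on the basket floor: two clear spice boxes with orange clips (each 110 x 90 x 52 mm) side by side along y, a vertical threaded post in the 54 mm gap between them. Origin: on the post's axis at the basket floor; z up. Its yaw tells nothing of the thread: where the thread starts face differs every time and must be found by feel.
- seat (a point): Point on the post's axis, 60 mm above the basket floor, at the strap's upper face when the strap is up: the nut's foot meets the strap at this height. Brass right-hand thread above it, 28 mm diameter, 3 equal starts 120 degrees apart, 27 mm lead. From the drop, some 100 to 160 degrees of forward turning runs the nut down until the strap is clamped.
- post_top (a point): Tip of the post, 28.5 mm above the seat point. Nut's foot above the seat point: 16.5 mm with its lugs on the shrouds over the thread starts; 8.5 to 10 on the crowns between (forward turning jams there; backward climbs slightly, up to 85 degrees, to the drop under the shroud); 3 to 5 dropped in, backward then blocked. Off a shroud it first falls to a crown: a false drop.
- strap (a joint): The sprung aluminium strap (50 x 190 x 3 mm) lying across above both box lids, with the post through its middle. Value in m: 0 = up (free), grows as it is pressed down, stop at 0.004. The spring pushes back with 1.6 N at 0 and 9.6 N at 0.004. Once the nut is screwed down on it, thread friction holds it there. Pressing or twisting the nut so that it bears on thread or strap with over 40 N in all (about 0.45 N m of twist) counts as forcing.
- ramekin: White ceramic ramekin, 80 mm diameter, 45 mm tall, loose. Origin: centre of its underside.
- tadka_pan: Small stainless tadka pan, 110 mm diameter, about 42 mm tall with its handle folded over it, loose. Origin: centre of its underside.
- spoon: Wooden masala spoon lying flat, 190 mm long, loose. Origin: middle of its underside.
- basket: The pulled-out steel wire basket, 400 x 620 mm, rim 70 mm high, fixed. Origin: under its centre at work-surface height; its floor is 10 mm above the origin; x toward its far end.
Things that resemble listed ones, but are neither listed nor needed, are in the scene too. What is meant by the wingnut is not blue, and is the larger of those in its own colour.

How it is judged:
By the outcome, as a careful person would: the job done as asked, in the order asked, and still so for the second after the job is handed in, with the robot touching nothing.
It also fails if it takes over 67 s, if anything falls off the work surface, if the arm or the gripper's body presses on something with over 40 N, if the wrist force passes 120 N, or if a joint passes its speed limit or range.

### The arm

A 7-joint arm with a two-finger parallel gripper is mounted at the origin on the work surface. World frame = base frame: x ahead of the robot, y to its left, z up, the work surface at z = 0. Lengths are in m, angles in rad, forces in N, time in s.
With the tool pointing down it reaches from about 0.375 to 0.925 m from the base axis. Payload 3.1 kg.
Tool frame: the origin (TCP) lies at the very end of the fingers, on their centre line; the grasp point (between the pads) lies 19 mm behind it; z points along the fingers, y is the direction in which the jaws open and shut (so a half turn about z gives the same grasp; the last joint's range is limited). The gripper opens to 85 mm and grips with 20 to 120 N. Pads are 22 mm wide; open, the fingers measure 114 mm over their backs; the gripper's body (76 mm by 85 mm) begins 54 mm behind the grasp point. The pads swing forward as they close: fully open they stand 13 mm farther back than shut.
Start: joints at [-1.304, 0.383, 0.044, 1.598, -0.018, 1.161, -0.05], TCP at [0.232, 0.607, 0.231] pointing down, gripper open.
Joint ranges: [-2.61, 2.61], [-0.41, 2.15], [-1.48, 1.57], [0, 2.5], [-1.57, 4.71], [0.05, 1.97], [-2.85, 2.85]. Speed limits (rad/s): [2.79, 2.79, 3.14, 3.14, 3.14, 3.14, 3.14].

### API

Orientations are given as a rotation vector (axis times angle).
In Python, from bench import read_state, snapshot, close_job gives the robot as it stands.
- The arm moves only by the tool arm_command, never from a script. Its argument "steps" is one flat list of numbers, 7 for each row, row after row: the shift along the world's x, y, z in units of 50 mm (1.0 is 50 mm), then the turn, a rotation vector about the world's x, y, z in units of 10 degrees (1.0 is 10 degrees), then the closure, from 0 (fully open) to 1 (shut). In form: [tx, ty, tz, wx, wy, wz, gripper, tx, ty, tz, wx, wy, wz, gripper, ...]. A call has 1 to 5 rows; each row is the pose to reach, as a shift and turn from the pose commanded when the call began; what a row does not reach only later rows make up. A row lasts 1/8 s, in which the tool goes at most 62.5 mm and 10.7 degrees, less where a joint would pass 70% of its speed; a pose out of reach is approached as far as the arm can. A call with a gripper value outside its range is refused whole. The fingers move at their own pace and stop on an object; "squeeze" is the grip in N (left out, the last holds). Time passes only in rows, so rows that repeat a pose let the fingers close. It gives the time, the measured TCP pose, the force and the opening at its end, in the units of the state.
- read_state(): the state, without advancing time (a new reading comes with each control period).
- snapshot(name): name is "scene" or "top"; returns a dict with "image" (420x560x3 uint8, blue, green, red), "fov_y" (degrees; the focal length in pixels is half the picture's height over the tangent of half this angle, whatever the lens; pixels are square), "cx", "cy" (the principal point, pixels), "distortion" ([k1, k2, p1, p2, k3] as OpenCV has them; the pictures are not rectified), "rvec" (rotation vector, rad) and "tvec" (3), from world to camera coordinates, as OpenCV has them. Camera axes: x right, y down, z forward; pixel columns grow to the right and rows downward; lengths in m; the calibration is good to about 2 mm. A picture is of the moment at which its call begins. There is no depth.
- close_job(): hands the job in, once; it reports no verdict.
The state is a dict: "time_s": time; "q": joint angles; "joint_velocities": joint speeds; "effort": joint torques, N m; "ee_pos": TCP position; "eef_rot": TCP orientation; "ft_force": force on the tool from outside, world axes, zero at the start; "torque": the same for the moment, N m; "opening": finger opening in m.
Only numpy, scipy, OpenCV 4.12 (cv2) and the standard library are available. Lean on these libraries where they do the work, as an engineer would, in place of code of your own. Each camera call takes 0.05 s, during which the arm holds its last target. There are 200 camera calls.

## Working session

There is one attempt and no reset: what is moved stays moved. The work goes in short steps, Python scripts to look and compute and a tool call to move; the robot and the scene stay as the last step left them, time stands still between calls to the robot, and variables do not carry over. Pictures are saved under pics/ and viewed, about 8 in all and at most 12, crops included, and the job is handed in when it is done.

Besides the shell and the picture viewer there is one more tool, called as name(argument=value, ...) on one line, values as JSON. arm_command: Moves the arm, as the interface text tells. Its arguments: {"type":"object","properties":{"steps":{"type":"array"},"squeeze":{"type":"number"}},"required":["steps"]}

```bash
ls; mkdir -p pics
cat > h.py <<'E'
import numpy as np, cv2
from bench import read_state, snapshot, close_job
def K(s):
    f=s["image"].shape[0]/2/np.tan(np.radians(s["fov_y"])/2)
    return np.array([[f,0,s["cx"]],[0,f,s["cy"]],[0,0,1.]])
def ray(s,uv):
    p=cv2.undistortPoints(np.array(uv,float).reshape(-1,1,2),K(s),np.array(s["distortion"],float)).reshape(-1,2)
    R=cv2.Rodrigues(np.array(s["rvec"],float))[0]; t=np.array(s["tvec"],float).ravel()
    return -R.T@t, np.c_[p,np.ones(len(p))]@R
def onplane(s,uv,z):
    c,d=ray(s,uv); return c+d*((z-c[2])/d[:,2])[:,None]
def proj(s,X):
    return cv2.projectPoints(np.array(X,float).reshape(-1,1,3),np.array(s["rvec"],float),np.array(s["tvec"],float),K(s),np.array(s["distortion"],float))[0].reshape(-1,2)
E
python3 - <<'E'
from h import *
import pickle
for n in("scene","top"):
    s=snapshot(n); cv2.imwrite(f"pics/{n}0.png",s["image"]); pickle.dump(s,open(n+"0.pkl","wb"))
    R=cv2.Rodrigues(np.array(s["rvec"],float))[0]; print(n,s["fov_y"],-R.T@np.array(s["tvec"]).ravel())
print(read_state())
E
```

```text
pics
scene 49.15197563715601 [ 0.71932938 -0.37694059  0.79593614]
top 47.42634919623289 [0.3383512  0.04472403 1.0292835 ]
{'time_s': 0.1, 'q': array([-1.30380341,  0.38376016,  0.04384667,  1.59945357, -0.01792597,
        1.16119069, -0.04991745]), 'joint_velocities': array([ 0.00012956, -0.00195029,  0.00048645, -0.00560096,  0.00076708,
       -0.00042027, -0.00013301]), 'effort': array([ 2.71789475e-03, -4.34727430e+01,  1.02942221e+00, -2.50454003e+01,
        1.08838253e-02,  5.47047312e-03, -1.83977113e-05]), 'ee_pos': array([0.23158152, 0.60641483, 0.22999148]), 'eef_rot': array([-0.56971756, -3.08916176,  0.00376355]), 'ft_force': array([ 0.22600006,  0.69509152, -0.50183868]), 'torque': array([ 0.0163733 , -0.02891501, -0.00347718]), 'opening': 0.08560969587689542}
```

View pics/top0.png

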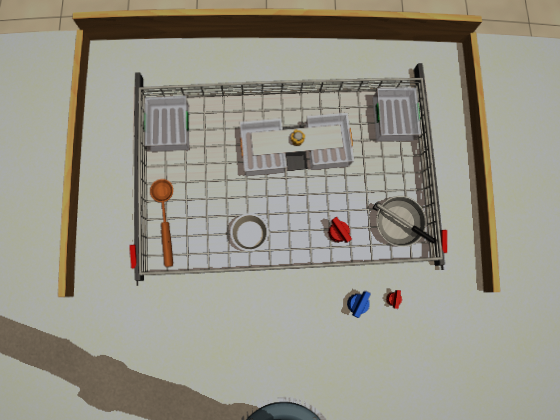

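View pics/scene0.png

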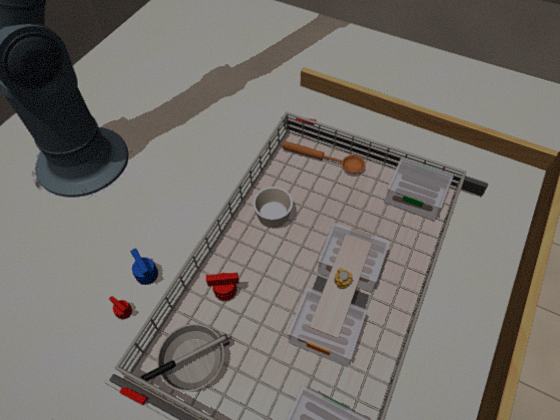

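Run:
```python
import pickle
from h import *
T=pickle.load(open("top0.pkl","rb"));S=pickle.load(open("scene0.pkl","rb"))
def crop(s,u,v,r=25): return cv2.resize(s["image"][v-r:v+r,u-r:u+r],(390,295 if 0 else 390),interpolation=cv2.INTER_CUBIC)
im=np.vstack([np.hstack([crop(T,340,230),crop(T,297,137)]),np.hstack([crop(S,224,286),crop(S,344,278)])])
cv2.imwrite("pics/c1.png",cv2.resize(im,(600,600)))
for s,(u,v) in((T,(340,230)),(S,(224,286))):
    h=cv2.cvtColor(s["image"],cv2.COLOR_BGR2HSV); m=(((h[...,0]<6)|(h[...,0]>174))&(h[...,1]>150)&(h[...,2]>60)).astype(np.uint8)
    n,l,st,c=cv2.connectedComponentsWithStats(m)
    for k in range(1,n):
        if st[k,4]>30: print(st[k],c[k])
```

```text
[333 217  18  25 202] [342.56435644 228.28217822]
[330 224  13  17 117] [335.01709402 233.46153846]
[442 230   5  23 111] [444.06306306 240.63063063]
[130 245   6  23 124] [132.74193548 255.38709677]
[395 290   7  18  82] [397.91463415 298.59756098]
[389 293   6  12  50] [391.26 297.92]
[206 273  32  10 211] [221.45023697 276.68246445]
[211 283  24  15 198] [222.87878788 288.64646465]
[109 297  20  20 209] [118.87559809 306.13875598]
[120 387  27  18 217] [133.04608295 394.91705069]
```

View pics/c1.png

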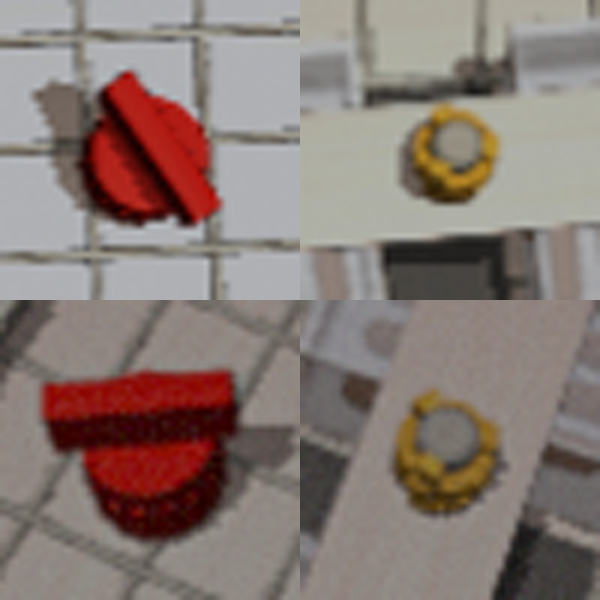

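```bash
cat >> h.py <<'E'
def tri(a,ua,b,ub):
    ca,da=ray(a,ua);cb,db=ray(b,ub);da,db=da[0],db[0]
    x=np.linalg.lstsq(np.c_[da,-db],cb-ca,rcond=None)[0]
    p,q=ca+da*x[0],cb+db*x[1]; return (p+q)/2,np.linalg.norm(p-q)
E
python3 - <<'E'
import pickle
from h import *
T=pickle.load(open("top0.pkl","rb"));S=pickle.load(open("scene0.pkl","rb"))
print("bar",tri(T,(341.8,229.5),S,(222.3,277.0)),onplane(T,(341.8,229.5),.072),onplane(S,(222.3,277),.072))
print("post",tri(T,(298.7,135.8),S,(343.7,275)),onplane(T,(298.7,135.8),.0985),onplane(S,(343.7,275),.0985))
off=np.array([315,205]);e=np.array([[116,81],[206,213]])/6+off
p=onplane(T,e,.072);d=p[1]-p[0];print("top bar ends",p,np.degrees(np.arctan2(d[1],d[0])),np.linalg.norm(d))
e=np.array([[46,102],[232,90]])/6+np.array([199,261]);p=onplane(S,e,.072);d=p[1]-p[0];print("scene",p,np.degrees(np.arctan2(d[1],d[0])),np.linalg.norm(d))
# gray disc refine inside yellow region
for s,c,n in((T,(298,136),"T"),(S,(344,275),"S")):
    h=cv2.cvtColor(s["image"],cv2.COLOR_BGR2HSV).astype(int)
    print(n);u,v=c;print(h[v-9:v+10,u-9:u+10,1])
E
```

```text
bar (array([ 0.45536634, -0.12163847,  0.06775003]), np.float64(0.002457629510588206)) [[ 0.45395205 -0.12173572  0.072     ]] [[ 0.45781953 -0.12231543  0.072     ]]
post (array([ 0.64376477, -0.03456185,  0.09888748]), np.float64(0.0021476119313095627)) [[ 0.6429793  -0.03520756  0.0985    ]] [[ 0.64453961 -0.03363108  0.0985    ]]
top bar ends [[ 0.47660363 -0.10707555  0.072     ]
 [ 0.4313988  -0.13649137  0.072     ]] -146.94702072385283 0.05393299497069339
scene [[ 0.434901   -0.13655985  0.072     ]
 [ 0.48038124 -0.10824435  0.072     ]] 31.90594492990461 0.053574430511759696
T
[[ 29  18  20  25  24  25  26  26  29  28  24  28  28  35  46  41  34  22
   23]
 [ 30  27  28  26  30  32  26  29  24  13  11  15  18  22  22  22  23  23
   23]
 [ 12  12  16  21  23  62  96 112  60  18  17  17  19  19  20  19  20  20
   18]
 [ 19  18  19  22  48 118 160 179 143 114 103  66  29  16  16  16  17  17
   19]
 [ 16  16  17  16  59 182 198 193 177 179 175 149  95  35  17  16  16  17
   17]
 [ 17  17  22  41  93 204 182 116  70  72  81 130 164 105  35  16  19  19
   17]
 [ 17  23  73 157 19
[... 1875 characters left out ...]
  26  25  25  25  17  23  52 162 182 147  60
   19]
 [139 189 186 103  26  33  18  21  25  21  25  20  21  55 183 193 149  45
   18]
 [177 183 186 155 131  96  47  31  24  25  23  20  19 104 197 165  92  29
   26]
 [197 192 174 186 185 162 123  73  27   8  24  13  78 169 173 191 104  25
   24]
 [177 207 185 195 169 175 176 148  75  23  17 111 169 198 188 167 101  33
   26]
 [170 230 194 188 176 186 172 172 112 108 141 171 184 182 178 149  30  26
   25]
 [111 183 183 190 210 192 183 174 192 175 180 172 171 186 183 145  28  22
   25]
 [ 52 148 197 189 160 185 198 168 183 183 164 172 206 178 177 103  34  27
   28]
 [ 21  49 166 190 185 191 169 185 184 172 186 214 207 185  83  29  25  25
   26]]
```

Run:
```python
import pickle
from h import *
T=pickle.load(open("top0.pkl","rb"));S=pickle.load(open("scene0.pkl","rb"))
a,b=(341.4,229.1),(221.9,276.6);print("bar",tri(T,a,S,b),onplane(T,a,.072),onplane(S,b,.072))
a,b=(298.0,135.7),(343.3,275.0);print("post",tri(T,a,S,b),onplane(T,a,.0985),onplane(S,b,.0985))
# independent: bar extreme ends by minAreaRect of bright red
for s,box in((T,(325,250,215,245)),(S,(200,245,268,300))):
    x0,x1,y0,y1=box; h=cv2.cvtColor(s["image"],cv2.COLOR_BGR2HSV)[y0:y1,x0:x1]
    red=((h[...,0]<8)|(h[...,0]>172))&(h[...,1]>120)
    print(np.percentile(h[...,2][red],[10,30,50,70,90]))
R=cv2.Rodrigues(read_state()["eef_rot"])[0];print(R.round(3))
```

```text
bar (array([ 0.45542267, -0.12119626,  0.06899892]), np.float64(0.0007709286106953669)) [[ 0.45477571 -0.12093995  0.072     ]] [[ 0.45679817 -0.12199573  0.072     ]]
post (array([ 0.64367255, -0.03371038,  0.09767322]), np.float64(0.0005033800307102152)) [[ 0.64318833 -0.03378481  0.0985    ]] [[ 0.64395277 -0.03394297  0.0985    ]]Traceback (most recent call last):
  File "<stdin>", line 10, in <module>
    return _quantile_unchecked(
        a, q, axis, out, overwrite_input, method, keepdims, weights)
    return _ureduce(a,
                    func=_quantile_ureduce_func,
    ...<5 lines>...
                    overwrite_input=overwrite_input,
                    method=method)
    r = func(a, **kwargs)
    result = _quantile(arr,
                       quantiles=q,
    ...<2 lines>...
                       out=out,
                       weights=wgt)
    previous = arr[previous_indexes]
               ~~~^^^^^^^^^^^^^^^^^^
IndexError: index 0 is out of bounds for axis 0 with size 0
```

arm_command(steps=[2.6, -5.2, 0, 0, 0, -4.2, 0.4, 2.6, -5.2, 0, 0, 0, -4.2, 0.4, 2.6, -5.2, 0, 0, 0, -4.2, 0.4, 2.6, -5.2, 0, 0, 0, -4.2, 0.4, 2.6, -5.2, 0, 0, 0, -4.2, 0.4], squeeze=40)

```text
time_s: 0.72
ee_pos: [0.3632, 0.3434, 0.2308]
eef_rot: [1.646, 2.676, -0.002]
ft_force: [-0.2, 1.0, 0.4]
opening: 0.0515
```

arm_command(steps=[0.9, -5.2, 0, 0, 0, -4.2, 0.4, 0.9, -5.2, 0, 0, 0, -4.2, 0.4, 0.9, -5.2, 0, 0, 0, -4.2, 0.4, 0.9, -5.2, 0, 0, 0, -4.2, 0.4, 0.9, -5.2, 0, 0, 0, -4.2, 0.4])

```text
time_s: 1.35
ee_pos: [0.4068, 0.0826, 0.2309]
eef_rot: [-2.498, -1.904, 0.001]
ft_force: [-0.5, 0.6, -0.7]
opening: 0.0512
```

arm_command(steps=[0.95, -4.1, -2.0, 0, 0, -4.2, 0.4, 0.95, -4.1, -2.0, 0, 0, -4.2, 0.4, 0.95, -4.1, -2.0, 0, 0, -4.2, 0.4, 0.95, -4.1, -2.0, 0, 0, -4.2, 0.4, 0.95, -4.1, -2.0, 0, 0, -4.2, 0.4])

```text
time_s: 1.98
ee_pos: [0.4531, -0.1207, 0.1297]
eef_rot: [3.012, 0.887, -0.007]
ft_force: [-0.2, -0.2, -0.0]
opening: 0.0509
```

```bash
cat >> h.py <<'E'
def st():
    s=read_state();R=cv2.Rodrigues(s["eef_rot"])[0]
    print(round(s["time_s"],2),"pos",s["ee_pos"].round(4),"jaw",round(np.degrees(np.arctan2(R[1,1],R[0,1])),1),"tilt",R[:2,2].round(4),"F",s["ft_force"].round(1),"M",s["torque"].round(3),"q",s["q"].round(2),"op",round(s["opening"],4))
    return s
E
python3 -c "
from h import *
st()"
```

```text
1.98 pos [ 0.4531 -0.1207  0.1297] jaw -57.2 tilt [-0.0039 -0.0032] F [-0.2 -0.2 -0. ] M [ 0.014  0.024 -0.023] q [-0.56  0.22  0.8   2.14 -0.2   0.86 -0.63] op 0.0509
```

arm_command(steps=[0.05, -0.01, -0.8, 0, 0, 0, 0.4, 0.05, -0.01, -1.3, 0, 0, 0, 0.4, 0.05, -0.01, -1.5, 0, 0, 0, 0.4, 0.05, -0.01, -1.6, 0, 0, 0, 0.4, 0.05, -0.01, -1.6, 0, 0, 0, 0.4])

```text
time_s: 2.6
ee_pos: [0.4575, -0.1178, 0.0518]
eef_rot: [-3.011, -0.896, -0.002]
ft_force: [-0.4, -0.0, -0.7]
opening: 0.0511
```

Run:
```python
from h import *
st()
S=snapshot("scene");T=snapshot("top")
c=lambda s,u,v,r=35: cv2.resize(s["image"][v-r:v+r,u-r:u+r],(400,400),interpolation=cv2.INTER_CUBIC)
cv2.imwrite("pics/g1.png",np.hstack([c(S,224,276),c(T,340,230)]))
```

```text
2.6 pos [ 0.4575 -0.1178  0.0518] jaw -56.8 tilt [0.0012 0.0005] F [-0.4 -0.  -0.7] M [-0.     0.015 -0.051] q [-0.46  0.38  0.71  2.17 -0.39  0.71 -0.48] op 0.0511
```

View pics/g1.png

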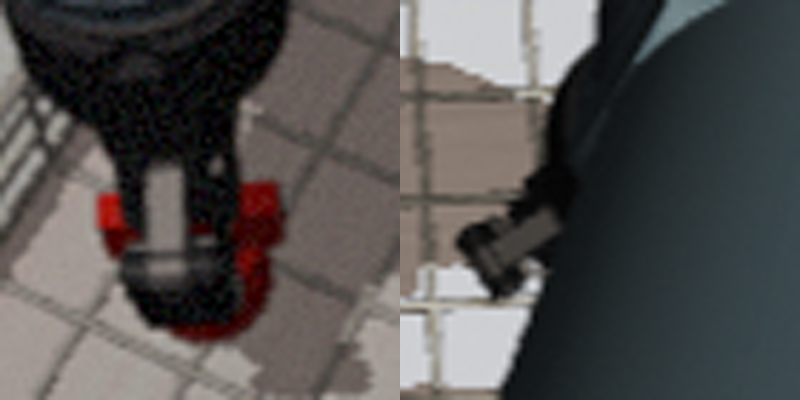

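arm_command(steps=[-0.03, -0.06, -0.04, 0, 0, -0.05, 0.4, -0.03, -0.06, -0.04, 0, 0, -0.05, 0.7, -0.03, -0.06, -0.04, 0, 0, -0.05, 0.85, -0.03, -0.06, -0.04, 0, 0, -0.05, 1, -0.03, -0.06, -0.04, 0, 0, -0.05, 1], squeeze=50)

```text
time_s: 3.32
ee_pos: [0.4556, -0.1214, 0.0494]
eef_rot: [3.015, 0.882, 0.0]
ft_force: [-1.1, -1.5, 2.5]
opening: 0.0113
```

arm_command(steps=[0, 0, 0, 0, 0, 0, 1, 0, 0, 0, 0, 0, 0, 1])

```text
time_s: 3.58
ee_pos: [0.4556, -0.1214, 0.0494]
eef_rot: [3.015, 0.882, 0.0]
ft_force: [-1.1, 0.1, 2.8]
opening: 0.0107
```

```bash
python3 -c "
from h import *
st()"
```

```text
3.58 pos [ 0.4556 -0.1214  0.0494] jaw -57.4 tilt [ 0.0003 -0.    ] F [-1.1  0.1  2.8] M [-0.023  0.12   0.011] q [-0.45  0.39  0.71  2.18 -0.39  0.7  -0.48] op 0.0107
```

arm_command(steps=[0, 0, 0.4, 0, 0, 0, 1, 0, 0, 1.0, 0, 0, 0, 1, 0, 0, 1.6, 0, 0, 0, 1, 0, 0, 2.1, 0, 0, 0, 1, 0, 0, 2.4, 0, 0, 0, 1])

```text
time_s: 4.2
ee_pos: [0.4555, -0.1211, 0.17]
eef_rot: [-3.015, -0.882, -0.001]
ft_force: [-0.2, 0.3, 0.1]
opening: 0.0108
```

arm_command(steps=[0.8, 0.4, 0, 0, 0, 0, 1, 1.6, 0.8, 0, 0, 0, 0, 1, 2.4, 1.2, 0, 0, 0, 0, 1, 3.2, 1.5, 0, 0, 0, 0, 1, 3.76, 1.75, 0, 0, 0, 0, 1])

```text
time_s: 4.82
ee_pos: [0.6444, -0.032, 0.1678]
eef_rot: [-3.014, -0.884, 0.003]
ft_force: [-0.3, 0.1, 0.1]
opening: 0.0111
```

arm_command(steps=[0, 0, 0, 0, 0, 0, 1, 0, 0, 0, 0, 0, 0, 1, 0, 0, 0, 0, 0, 0, 1])

```text
time_s: 5.2
ee_pos: [0.642, -0.0349, 0.1689]
eef_rot: [-3.016, -0.879, 0.002]
ft_force: [0.2, 0.0, -0.7]
opening: 0.0109
```

Run:
```python
from h import *
import pickle
st()
S=snapshot("scene");T=snapshot("top");pickle.dump((S,T),open("h1.pkl","wb"))
c=lambda s,u,v,r=40: cv2.resize(s["image"][v-r:v+r,u-r:u+r],(400,400),interpolation=cv2.INTER_CUBIC)
cv2.imwrite("pics/h1.png",np.hstack([c(S,344,250),c(T,297,125)]))
print(proj(S,[.6437,-.0338,.129]),proj(S,[.6437,-.0338,.0985]),proj(T,[.6437,-.0338,.129]))
```

```text
5.2 pos [ 0.642  -0.0349  0.1689] jaw -57.5 tilt [-0.0015  0.    ] F [ 0.2  0.  -0.7] M [0.001 0.005 0.014] q [-0.56  0.52  0.73  1.7  -0.38  1.08 -0.72] op 0.0109
[[345.09320121 266.51288115]] [[343.19535882 274.86633162]] [[299.20852041 130.60691187]]
```

View pics/h1.png

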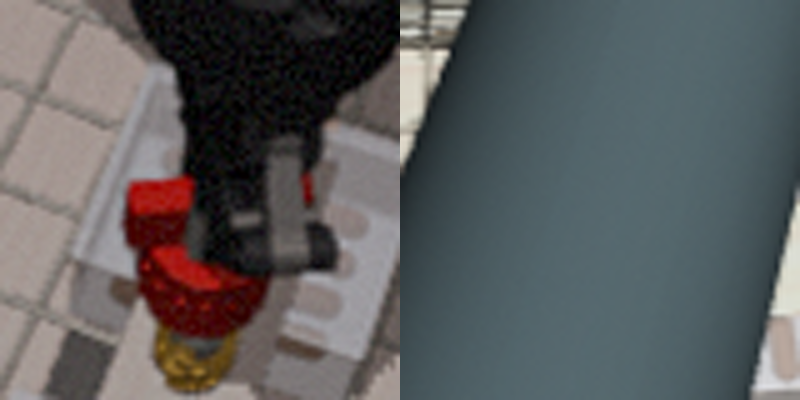

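Run:
```python
from h import *
import pickle
S,T=pickle.load(open("h1.pkl","rb"))
s=st()
h=cv2.cvtColor(S["image"],cv2.COLOR_BGR2HSV)
m=(((h[...,0]<8)|(h[...,0]>172))&(h[...,1]>110)&(h[...,2]>35)).astype(np.uint8); m[:220]=0;m[300:]=0;m[:,:310]=0;m[:,390:]=0
for v in range(240,282,2):
    u=np.where(m[v])[0]
    if len(u): print(v,u.min(),u.max(),len(u))
a=np.linspace(0,2*np.pi,721)
for x,y in((.642,-.0349),(.6437,-.0338)):
  for z0 in(.129,):
    f=proj(S,np.c_[x+.0205*np.cos(a),y+.0205*np.sin(a),0*a+z0]);t=proj(S,np.c_[x+.0205*np.cos(a),y+.0205*np.sin(a),0*a+z0+.036])
    print("foot",f.min(0),f.max(0),"shoulder",t.min(0),t.max(0))
    b=np.radians(32.5);d=np.array([np.cos(b),np.sin(b)]);n=np.array([-d[1],d[0]])
    c=[np.r_[np.array([x,y])+i*.028*d+j*.006*n,z0+z] for i in(-1,1) for j in(-1,1) for z in(.036,.062)]
    print(proj(S,c).round(1).tolist())
```

```text
5.3 pos [ 0.6424 -0.0346  0.1693] jaw -57.5 tilt [-0.0005  0.0003] F [-0.5  0.3 -0.6] M [-0.014  0.056  0.016] q [-0.56  0.52  0.73  1.7  -0.38  1.08 -0.72] op 0.0111
244 365 365 1
246 330 366 16
248 329 366 16
250 329 366 16
252 329 341 13
254 329 340 12
256 329 340 11
258 330 340 11
260 332 341 10
262 332 347 15
264 332 350 19
266 332 357 26
268 331 356 25
270 334 355 22
272 335 354 20
274 337 352 16
276 339 349 11
foot [331.07642818 255.34826305] [356.66333483 278.23239975] shoulder [332.90145938 244.43787648] [359.57028871 267.93154068]
[[328.7, 260.7], [330.0, 252.6], [327.7, 253.9], [328.9, 245.6], [364.9, 258.2], [367.3, 249.9], [363.5, 251.3], [365.9, 243.0]]
foot [332.32264084 255.25323788] [357.91279577 278.13270924] shoulder [334.19969745 244.33976395] [360.87231228 267.82845631]
[[330.0, 260.6], [331.4, 252.5], [329.0, 253.8], [330.3, 245.5], [366.2, 258.1], [368.7, 249.8], [364.8, 251.2], [367.2, 242.9]]
```

arm_command(steps=[0, 0, -0.2, 0, 0, 0, 1, 0, 0, -0.4, 0, 0, 0, 1, 0, 0, -0.55, 0, 0, 0, 1, 0, 0, -0.55, 0, 0, 0, 1, 0, 0, -0.55, 0, 0, 0, 1])

```text
time_s: 5.92
ee_pos: [0.6435, -0.0339, 0.1418]
eef_rot: [3.015, 0.882, 0.0]
ft_force: [-0.6, 0.0, 0.3]
opening: 0.0109
```

Run:
```python
from h import *
st()
S=snapshot("scene")
c=lambda s,u,v,r=30: cv2.resize(s["image"][v-r:v+r,u-r:u+r],(480,480),interpolation=cv2.INTER_CUBIC)
cv2.imwrite("pics/d1.png",c(S,346,265))
```

```text
5.92 pos [ 0.6435 -0.0339  0.1418] jaw -57.4 tilt [ 0.0002 -0.0002] F [-0.6  0.   0.3] M [ 0.006 -0.    -0.036] q [-0.54  0.55  0.71  1.71 -0.41  1.03 -0.7 ] op 0.0109
```

View pics/d1.png

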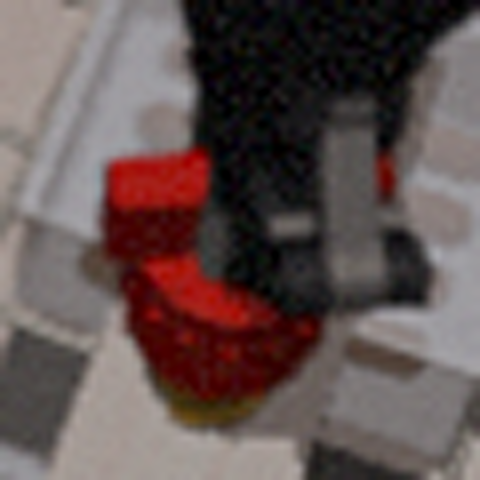

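arm_command(steps=[0, 0, -0.04, 0, 0, 0, 1, 0, 0, -0.08, 0, 0, 0, 1, 0, 0, -0.12, 0, 0, 0, 1, 0, 0, -0.16, 0, 0, 0, 1, 0, 0, -0.18, 0, 0, 0, 1])

```text
time_s: 6.6
ee_pos: [0.6433, -0.0337, 0.1325]
eef_rot: [-3.015, -0.882, 0.0]
ft_force: [-0.5, 0.6, -0.9]
opening: 0.011
```

```bash
python3 -c "
from h import *
st()"
```

```text
6.6 pos [ 0.6433 -0.0337  0.1325] jaw -57.4 tilt [-0.0002  0.    ] F [-0.5  0.6 -0.9] M [ 0.014 -0.033  0.015] q [-0.54  0.56  0.7   1.72 -0.41  1.02 -0.69] op 0.011
```

arm_command(steps=[0, 0, -0.03, 0, 0, 0, 1, 0, 0, -0.06, 0, 0, 0, 1, 0, 0, -0.09, 0, 0, 0, 1, 0, 0, -0.11, 0, 0, 0, 1, 0, 0, -0.11, 0, 0, 0, 1])

```text
time_s: 7.22
ee_pos: [0.6433, -0.0337, 0.1272]
eef_rot: [-3.015, -0.882, 0.0]
ft_force: [-0.4, -0.1, -0.8]
opening: 0.0111
```

```bash
python3 -c "
from h import *
st()"
```

```text
7.22 pos [ 0.6433 -0.0337  0.1272] jaw -57.4 tilt [-0.0002  0.    ] F [-0.4 -0.1 -0.8] M [-0.036  0.057 -0.021] q [-0.54  0.57  0.7   1.72 -0.42  1.01 -0.69] op 0.0111
```

arm_command(steps=[0, 0, -0.01, 0, 0, 0, 1, 0, 0, -0.02, 0, 0, 0, 1, 0, 0, -0.03, 0, 0, 0, 1, 0, 0, -0.04, 0, 0, 0, 1])

```text
time_s: 7.72
ee_pos: [0.6435, -0.0338, 0.1258]
eef_rot: [-3.015, -0.882, -0.0]
ft_force: [-0.7, -0.2, 2.6]
opening: 0.0108
```

```bash
python3 -c "
from h import *
st()"
```

```text
7.72 pos [ 0.6435 -0.0338  0.1258] jaw -57.4 tilt [0.0001 0.0003] F [-0.7 -0.2  2.6] M [0.063 0.352 0.006] q [-0.54  0.57  0.7   1.72 -0.42  1.   -0.69] op 0.0108
```

arm_command(steps=[0, 0, -0.01, 0, 0, 0.4, 1, 0, 0, -0.01, 0, 0, 0.8, 1, 0, 0, -0.01, 0, 0, 1.2, 1, 0, 0, -0.01, 0, 0, 1.6, 1, 0, 0, -0.01, 0, 0, 2.0, 1])

```text
time_s: 8.35
ee_pos: [0.6438, -0.0339, 0.125]
eef_rot: [2.814, 1.395, 0.001]
ft_force: [-2.1, -0.3, -0.2]
opening: 0.0108
```

```bash
python3 -c "
from h import *
st()"
```

```text
8.35 pos [ 0.6438 -0.0339  0.125 ] jaw -37.3 tilt [ 0.001  -0.0001] F [-2.1 -0.3 -0.2] M [0.053 0.003 0.076] q [-0.48  0.55  0.62  1.72 -0.37  0.99 -0.38] op 0.0108
```

arm_command(steps=[0, 0, -0.02, 0, 0, 0, 1, 0, 0, -0.04, 0, 0, 0, 1, 0, 0, -0.06, 0, 0, 0, 1, 0, 0, -0.08, 0, 0, 0, 1, 0, 0, -0.1, 0, 0, 0, 1])

```text
time_s: 8.98
ee_pos: [0.6434, -0.0338, 0.1197]
eef_rot: [2.816, 1.392, -0.0]
ft_force: [0.6, -0.5, -0.3]
opening: 0.011
```

```bash
python3 -c "
from h import *
st()"
```

```text
8.97 pos [ 0.6434 -0.0338  0.1197] jaw -37.4 tilt [-0.     -0.0001] F [ 0.6 -0.5 -0.3] M [-0.027 -0.15   0.023] q [-0.48  0.55  0.61  1.72 -0.37  0.98 -0.38] op 0.011
```

arm_command(steps=[0, 0, -0.01, 0, 0, 0, 1, 0, 0, -0.02, 0, 0, 0, 1, 0, 0, -0.03, 0, 0, 0, 1, 0, 0, -0.04, 0, 0, 0, 1])

```text
time_s: 9.48
ee_pos: [0.6434, -0.0338, 0.1181]
eef_rot: [-2.816, -1.392, -0.0]
ft_force: [-0.2, -0.3, 3.3]
opening: 0.011
```

```bash
python3 -c "
from h import *
st()"
```

```text
9.47 pos [ 0.6434 -0.0338  0.1181] jaw -37.4 tilt [0.0001 0.0002] F [-0.2 -0.3  3.3] M [0.111 0.084 0.022] q [-0.48  0.56  0.61  1.73 -0.37  0.98 -0.38] op 0.011
```

arm_command(steps=[0, 0, 0, 0, 0, 0.5, 1, 0, 0, 0, 0, 0, 1.0, 1, 0, 0, 0, 0, 0, 1.5, 1, 0, 0, 0, 0, 0, 2.0, 1, 0, 0, 0, 0, 0, 2.5, 1])

```text
time_s: 10.1
ee_pos: [0.6439, -0.0336, 0.1185]
eef_rot: [2.445, 1.972, 0.002]
ft_force: [-0.4, 1.0, 3.0]
opening: 0.0111
```

```bash
python3 -c "
from h import *
st()"
```

```text
10.1 pos [ 0.6439 -0.0336  0.1185] jaw -12.2 tilt [0.001  0.0005] F [-0.4  1.   3. ] M [ 0.174  0.03  -0.056] q [-0.4   0.53  0.51  1.72 -0.31  0.97  0.01] op 0.0111
```

Climbing on the crown as described; carry on backward.

arm_command(steps=[0, 0, 0, 0, 0, 0.5, 1, 0, 0, 0, 0, 0, 1.0, 1, 0, 0, 0, 0, 0, 1.5, 1, 0, 0, 0, 0, 0, 2.0, 1, 0, 0, 0, 0, 0, 2.5, 1])

```text
time_s: 10.72
ee_pos: [0.6441, -0.0335, 0.1189]
eef_rot: [1.96, 2.454, 0.002]
ft_force: [0.3, 0.5, 2.7]
opening: 0.0106
```

```bash
python3 -c "
from h import *
st()"
```

```text
10.72 pos [ 0.6441 -0.0335  0.1189] jaw 12.8 tilt [0.0016 0.0008] F [0.3 0.5 2.7] M [ 0.153  0.085 -0.021] q [-0.33  0.51  0.42  1.72 -0.25  0.96  0.4 ] op 0.0106
```

arm_command(steps=[0, 0, 0, 0, 0, 0.4, 1, 0, 0, 0, 0, 0, 0.8, 1, 0, 0, 0, 0, 0, 1.2, 1, 0, 0, 0, 0, 0, 1.6, 1])

```text
time_s: 11.22
ee_pos: [0.6442, -0.0335, 0.1191]
eef_rot: [1.601, 2.702, 0.002]
ft_force: [-0.1, 0.5, 4.7]
opening: 0.0108
```

```bash
python3 -c "
from h import *
st()"
```

```text
11.22 pos [ 0.6442 -0.0335  0.1191] jaw 28.7 tilt [0.0017 0.0008] F [-0.1  0.5  4.7] M [ 0.192  0.107 -0.084] q [-0.29  0.51  0.36  1.71 -0.21  0.96  0.65] op 0.0108
```

arm_command(steps=[0, 0, 0, 0, 0, 0.3, 1, 0, 0, 0, 0, 0, 0.6, 1, 0, 0, 0, 0, 0, 0.9, 1])

```text
time_s: 11.6
ee_pos: [0.6448, -0.0331, 0.1191]
eef_rot: [1.384, 2.818, 0.004]
ft_force: [0.5, 2.3, 2.3]
opening: 0.0107
```

```bash
python3 -c "
from h import *
st()"
```

```text
11.6 pos [ 0.6448 -0.0331  0.1191] jaw 37.7 tilt [0.0031 0.0011] F [0.5 2.3 2.3] M [ 0.381 -0.185 -0.048] q [-0.26  0.5   0.32  1.71 -0.19  0.95  0.79] op 0.0107
```

arm_command(steps=[0, 0, 0, 0, 0, 0.3, 1, 0, 0, 0, 0, 0, 0.6, 1, 0, 0, 0, 0, 0, 0.6, 1])

```text
time_s: 11.98
ee_pos: [0.6434, -0.0335, 0.1178]
eef_rot: [-1.238, -2.887, -0.001]
ft_force: [0.6, 0.4, -0.3]
opening: 0.0109
```

```bash
python3 -c "
from h import *
st()"
```

```text
11.97 pos [ 0.6434 -0.0335  0.1178] jaw 43.6 tilt [0.0001 0.0006] F [ 0.6  0.4 -0.3] M [ 0.195 -0.075  0.015] q [-0.24  0.5   0.3   1.71 -0.18  0.95  0.88] op 0.0109
```

arm_command(steps=[0, 0, -0.02, 0, 0, 0, 1, 0, 0, -0.04, 0, 0, 0, 1, 0, 0, -0.06, 0, 0, 0, 1, 0, 0, -0.07, 0, 0, 0, 1])

```text
time_s: 12.48
ee_pos: [0.6429, -0.0341, 0.1136]
eef_rot: [-1.238, -2.887, 0.001]
ft_force: [-0.5, 0.6, -1.5]
opening: 0.011
```

```bash
python3 -c "
from h import *
st()"
```

```text
12.47 pos [ 0.6429 -0.0341  0.1136] jaw 43.6 tilt [-0.0011 -0.0005] F [-0.5  0.6 -1.5] M [ 0.043 -0.004  0.007] q [-0.24  0.5   0.3   1.72 -0.18  0.95  0.88] op 0.011
```

arm_command(steps=[0, 0, -0.01, 0, 0, 0, 1, 0, 0, -0.02, 0, 0, 0, 1, 0, 0, -0.03, 0, 0, 0, 1, 0, 0, -0.03, 0, 0, 0, 1])

```text
time_s: 12.98
ee_pos: [0.6433, -0.034, 0.1131]
eef_rot: [-1.238, -2.887, 0.0]
ft_force: [-1.2, -0.5, 2.0]
opening: 0.0108
```

```bash
python3 -c "
from h import *
st()"
```

```text
12.97 pos [ 0.6433 -0.034   0.1131] jaw 43.6 tilt [-0.0001 -0.0001] F [-1.2 -0.5  2. ] M [0.016 0.317 0.025] q [-0.24  0.51  0.3   1.72 -0.18  0.95  0.88] op 0.0108
```

arm_command(steps=[0, 0, -0.006, 0, 0, -0.4, 1, 0, 0, -0.012, 0, 0, -0.8, 1, 0, 0, -0.018, 0, 0, -1.2, 1, 0, 0, -0.024, 0, 0, -1.6, 1, 0, 0, -0.03, 0, 0, -2.0, 1])

```text
time_s: 13.6
ee_pos: [0.6443, -0.034, 0.1116]
eef_rot: [1.722, 2.625, 0.001]
ft_force: [0.4, -0.1, 0.1]
opening: 0.0112
```

```bash
python3 -c "
from h import *
st()"
```

```text
13.6 pos [ 0.6443 -0.034   0.1116] jaw 23.5 tilt [ 0.0021 -0.0005] F [ 0.4 -0.1  0.1] M [-0.059  0.008  0.026] q [-0.3   0.52  0.37  1.72 -0.22  0.94  0.57] op 0.0112
```

arm_command(steps=[0, 0, -0.008, 0, 0, -0.5, 1, 0, 0, -0.015, 0, 0, -1.0, 1, 0, 0, -0.023, 0, 0, -1.5, 1, 0, 0, -0.03, 0, 0, -2.0, 1, 0, 0, -0.038, 0, 0, -2.5, 1])

```text
time_s: 14.22
ee_pos: [0.6442, -0.0341, 0.1098]
eef_rot: [2.25, 2.19, 0.002]
ft_force: [-0.3, -1.0, 1.1]
opening: 0.0112
```

```bash
python3 -c "
from h import *
st()"
```

```text
14.22 pos [ 0.6442 -0.0341  0.1098] jaw -1.6 tilt [ 0.002  -0.0007] F [-0.3 -1.   1.1] M [-0.078  0.035  0.071] q [-0.37  0.54  0.47  1.72 -0.29  0.95  0.18] op 0.0112
```

arm_command(steps=[0, 0, -0.008, 0, 0, -0.5, 1, 0, 0, -0.015, 0, 0, -1.0, 1, 0, 0, -0.023, 0, 0, -1.5, 1, 0, 0, -0.03, 0, 0, -2.0, 1, 0, 0, -0.038, 0, 0, -2.5, 1])

```text
time_s: 14.85
ee_pos: [0.644, -0.0342, 0.1081]
eef_rot: [2.671, 1.651, 0.001]
ft_force: [-1.3, -0.0, 3.6]
opening: 0.0107
```

```bash
python3 -c "
from h import *
st()"
```

```text
14.85 pos [ 0.644  -0.0342  0.1081] jaw -26.6 tilt [ 0.0013 -0.0005] F [-1.3 -0.   3.6] M [-0.071  0.266 -0.009] q [-0.44  0.56  0.57  1.73 -0.35  0.96 -0.2 ] op 0.0107
```

arm_command(steps=[0, 0, -0.008, 0, 0, -0.5, 1, 0, 0, -0.015, 0, 0, -1.0, 1, 0, 0, -0.023, 0, 0, -1.5, 1, 0, 0, -0.03, 0, 0, -2.0, 1])

```text
time_s: 15.35
ee_pos: [0.6443, -0.0343, 0.1071]
eef_rot: [2.917, 1.162, 0.003]
ft_force: [-2.1, 0.1, 4.5]
opening: 0.011
```

```bash
python3 -c "
from h import *
st()"
```

```text
15.35 pos [ 0.6443 -0.0343  0.1071] jaw -46.6 tilt [ 0.002  -0.0005] F [-2.1  0.1  4.5] M [-0.039  0.313  0.048] q [-0.5   0.58  0.64  1.73 -0.41  0.97 -0.51] op 0.011
```

arm_command(steps=[0, 0, -0.005, 0, 0, -0.4, 1, 0, 0, -0.01, 0, 0, -0.8, 1, 0, 0, -0.015, 0, 0, -1.2, 1, 0, 0, -0.02, 0, 0, -1.6, 1])

```text
time_s: 15.85
ee_pos: [0.6446, -0.034, 0.1064]
eef_rot: [3.051, 0.746, 0.004]
ft_force: [-0.3, 0.2, 4.9]
opening: 0.011
```

```bash
python3 -c "
from h import *
st()"
```

```text
15.85 pos [ 0.6446 -0.034   0.1064] jaw -62.5 tilt [ 0.0025 -0.    ] F [-0.3  0.2  4.9] M [0.116 0.341 0.092] q [-0.54  0.6   0.71  1.73 -0.46  0.98 -0.75] op 0.011
```

arm_command(steps=[0, 0, 0, 0, 0, -0.4, 1, 0, 0, 0, 0, 0, -0.8, 1, 0, 0, 0, 0, 0, -0.8, 1])

```text
time_s: 16.23
ee_pos: [0.6446, -0.0335, 0.106]
eef_rot: [3.095, 0.536, 0.004]
ft_force: [-0.6, 1.1, 4.4]
opening: 0.011
```

```bash
python3 -c "
from h import *
st()"
```

```text
16.23 pos [ 0.6446 -0.0335  0.106 ] jaw -70.3 tilt [0.0024 0.0003] F [-0.6  1.1  4.4] M [ 0.202  0.158 -0.115] q [-0.56  0.61  0.74  1.73 -0.48  0.98 -0.87] op 0.011
```

arm_command(steps=[0, 0, 0, 0, 0, -0.3, 1, 0, 0, 0, 0, 0, -0.6, 1, 0, 0, 0, 0, 0, -0.6, 1])

```text
time_s: 16.6
ee_pos: [0.6444, -0.0334, 0.1056]
eef_rot: [3.119, 0.375, 0.003]
ft_force: [0.8, 0.5, 3.8]
opening: 0.011
```

```bash
python3 -c "
from h import *
st()"
```

```text
16.6 pos [ 0.6444 -0.0334  0.1056] jaw -76.3 tilt [0.0021 0.0002] F [0.8 0.5 3.8] M [ 0.2    0.004 -0.057] q [-0.58  0.62  0.76  1.74 -0.5   0.99 -0.96] op 0.011
```

arm_command(steps=[0, 0, 0, 0, 0, -0.25, 1, 0, 0, 0, 0, 0, -0.5, 1, 0, 0, 0, 0, 0, -0.5, 1])

```text
time_s: 16.98
ee_pos: [0.6443, -0.0334, 0.1055]
eef_rot: [-3.132, -0.239, -0.003]
ft_force: [-0.1, 0.7, 4.3]
opening: 0.011
```

```bash
python3 -c "
from h import *
st()"
```

```text
16.98 pos [ 0.6443 -0.0334  0.1055] jaw -81.3 tilt [0.002  0.0002] F [-0.1  0.7  4.3] M [ 0.242 -0.09   0.07 ] q [-0.59  0.63  0.78  1.74 -0.52  0.99 -1.03] op 0.011
```

arm_command(steps=[0, 0, 0, 0, 0, -0.25, 1, 0, 0, 0, 0, 0, -0.5, 1, 0, 0, 0, 0, 0, -0.5, 1])

```text
time_s: 17.35
ee_pos: [0.6443, -0.0335, 0.1054]
eef_rot: [3.14, 0.103, 0.003]
ft_force: [1.2, 1.4, 4.1]
opening: 0.0114
```

```bash
python3 -c "
from h import *
st()"
```

```text
17.35 pos [ 0.6443 -0.0335  0.1054] jaw -86.2 tilt [ 0.0018 -0.0001] F [1.2 1.4 4.1] M [ 0.234 -0.171  0.278] q [-0.6   0.64  0.8   1.74 -0.53  1.   -1.11] op 0.0114
```

arm_command(steps=[0, 0, 0, 0, 0, 0, 1])

```text
time_s: 17.48
ee_pos: [0.6443, -0.0335, 0.1054]
eef_rot: [-3.14, -0.102, -0.003]
ft_force: [2.0, 1.3, 4.3]
opening: 0.0115
```

```bash
python3 -c "
from h import *
st()"
```

```text
17.48 pos [ 0.6443 -0.0335  0.1054] jaw -86.3 tilt [0.0019 0.0002] F [2.  1.3 4.3] M [ 0.245 -0.336  0.394] q [-0.6   0.64  0.8   1.74 -0.53  1.   -1.11] op 0.0115
```

arm_command(steps=[0, 0, 0, 0, 0, 0, 1])

```text
time_s: 17.6
ee_pos: [0.6443, -0.0335, 0.1054]
eef_rot: [-3.14, -0.101, -0.003]
ft_force: [2.2, 1.8, 4.8]
opening: 0.0108
```

```bash
python3 -c "
from h import *
st()"
```

```text
17.6 pos [ 0.6443 -0.0335  0.1054] jaw -86.3 tilt [0.0019 0.0002] F [2.2 1.8 4.8] M [ 0.28  -0.52   0.314] q [-0.6   0.64  0.8   1.74 -0.53  1.   -1.11] op 0.0108
```

arm_command(steps=[0, 0, 0.012, 0, 0, 0, 1, 0, 0, 0.012, 0, 0, 0, 0.6, 0, 0, 0.012, 0, 0, 0, 0.5, 0, 0, 0.012, 0, 0, 0, 0.4, 0, 0, 0.012, 0, 0, 0, 0.4])

```text
time_s: 18.23
ee_pos: [0.6428, -0.034, 0.1052]
eef_rot: [3.14, 0.098, -0.002]
ft_force: [-0.8, 0.2, 0.0]
opening: 0.0513
```

arm_command(steps=[0, 0, 0.2, 0, 0, 0, 0.4, 0, 0, 0.6, 0, 0, 0, 0.4, 0, 0, 1.2, 0, 0, 0, 0.4, 0, 0, 2.0, 0, 0, 0, 0.4, 0, 0, 2.8, 0, 0, 0, 0.4])

```text
time_s: 18.85
ee_pos: [0.6437, -0.0342, 0.2486]
eef_rot: [-3.14, -0.098, -0.003]
ft_force: [-0.1, 0.0, 0.2]
opening: 0.0511
```

arm_command(steps=[-1.2, 0.8, 0, 0, 0, 0, 0.4, -2.4, 1.6, 0, 0, 0, 0, 0.4, -3, 2.4, 0, 0, 0, 0, 0.4, -3, 3.2, 0, 0, 0, 0, 0.4, -3, 4, 0, 0, 0, 0, 0.4])

```text
time_s: 19.48
ee_pos: [0.4929, 0.1681, 0.2474]
eef_rot: [-3.135, -0.1, -0.002]
ft_force: [0.8, -0.4, 0.8]
opening: 0.0514
```

Run:
```python
from h import *
import pickle
st()
S=snapshot("scene");T=snapshot("top");pickle.dump((S,T),open("f1.pkl","wb"))
c=lambda s,u,v,r=40: cv2.resize(s["image"][v-r:v+r,u-r:u+r],(400,400),interpolation=cv2.INTER_CUBIC)
cv2.imwrite("pics/f1.png",np.hstack([c(S,344,270),c(T,297,137)]))
h=cv2.cvtColor(S["image"],cv2.COLOR_BGR2HSV)
m=(((h[...,0]<8)|(h[...,0]>172))&(h[...,1]>110)&(h[...,2]>35)); m[:240]=0;m[320:]=0;m[:,:310]=0;m[:,390:]=0
v,u=np.where(m);print("red",u.min(),u.max(),v.min(),v.max())
a=np.linspace(0,2*np.pi,721)
for z in(.066,.070,.0737):print(z,proj(S,np.c_[.6437+.0205*np.cos(a),-.0338+.0205*np.sin(a),0*a+z]).max(0))
```

```text
19.48 pos [0.4929 0.1681 0.2474] jaw -86.4 tilt [0.0011 0.0046] F [ 0.8 -0.4  0.8] M [-0.023 -0.026 -0.   ] q [-1.27  0.16  0.96  1.92 -0.15  1.13 -1.76] op 0.0514
red 327 362 259 292
0.066 [353.27548184 294.28194707]
0.07 [353.55150987 293.32062663]
0.0737 [353.80892575 292.42413366]
```

View pics/f1.png

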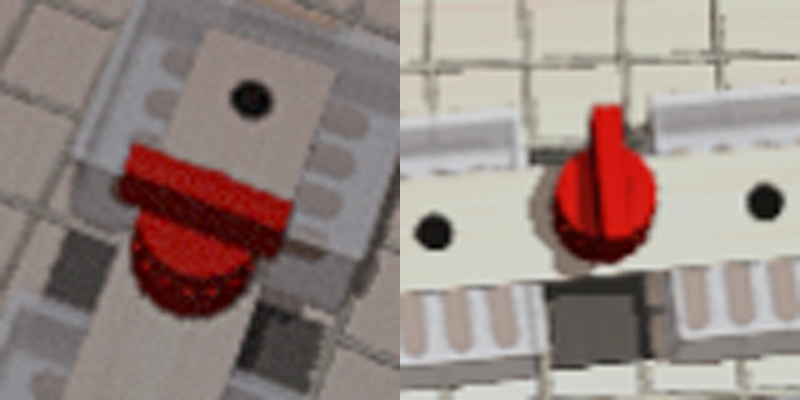

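arm_command(steps=[0, 0, 0, 0, 0, 0, 0.4, 0, 0, 0, 0, 0, 0, 0.4, 0, 0, 0, 0, 0, 0, 0.4, 0, 0, 0, 0, 0, 0, 0.4, 0, 0, 0, 0, 0, 0, 0.4])

```text
time_s: 20.2
ee_pos: [0.4934, 0.1658, 0.2455]
eef_rot: [3.14, 0.097, -0.0]
ft_force: [-0.6, 0.4, 0.2]
opening: 0.0512
```

Run:
```python
from h import *
import pickle
T0=pickle.load(open("top0.pkl","rb"));S0=pickle.load(open("scene0.pkl","rb"))
S1,T1=pickle.load(open("f1.pkl","rb"));S=snapshot("scene");T=snapshot("top")
d=lambda a,b,u,v,r:round(float(cv2.absdiff(a["image"],b["image"])[v-r:v+r,u-r:u+r].mean()),1)
print("pan",d(T0,T,405,221,30),d(S0,S,190,355,35),"ramekin",d(T0,T,249,232,20),d(S0,S,273,206,20),"spoon",d(T0,T,163,225,15),d(S0,S,320,155,30))
print("nut since release",d(S1,S,344,275,25),d(T1,T,302,137,20))
# nut height: bar top-face centre in the two views (crop px -> image px)
a=((207+.5)/5-.5+257,(168+.5)/5-.5+97); b=((211+.5)/5-.5+304,(188+.5)/5-.5+230)
print(tri(T,a,S,b)); st()
```

```text
pan 24.3 3.7 ramekin 29.6 3.7 spoon 69.1 20.3
nut since release 3.4 0.5
(array([ 0.64525533, -0.03208772,  0.12533798]), np.float64(0.001227975498883408))
20.3 pos [0.4934 0.1661 0.2455] jaw -86.4 tilt [-0.     -0.0001] F [-0.1  0.  -0.7] M [-0.061 -0.028  0.036] q [-1.27  0.17  0.96  1.92 -0.15  1.12 -1.76] op 0.0512
```

```bash
python3 -c "
from h import *
print(close_job())"
```

```text
the job is handed in; nothing more can be done
None
```

The wing nut is screwed down on the post and has pressed the strap down firmly. I let go of it and handed the job in at about 20 s.

**What I did:** I set the nut upright on the post, where it landed on the shrouds, about 16.4 mm above the seat. Turning backward, I felt the false drop to a crown (8.7 mm). About 80° further on, the real drop came, to about 3.7 mm. I then ran it forward about 130°.

**Last checks:**
- **Clamping:** By the arm's reading, the foot stopped about 4 mm below the free strap height. The twist there rose to about 0.3 to 0.4 N m, below the 0.45 limit but with some noise in the reading. The downward push in the readings stayed under 5 N.
- **After release:** The nut had not moved in the pictures. Dark pins now show through both ends of the strap, which suggests it is down. A two-camera measurement put the bar top at 125 mm against 128 mm expected, within its error.
- **Other items:** The pan and ramekin were unchanged in the scene camera. Their top view changed, which I put down to the arm and its shadow. I could not confirm the spoon, because both views differed there, probably because the arm covers it. The arm only passed high above that area.

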